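# Set the shingle trimming board's length slider to the marked stop

## Robot

A 6-joint arm with a two-finger parallel gripper is mounted at the origin on the work surface. World frame = base frame: x ahead of the robot, y to its left, z up, the work surface at z = 0. Lengths are in m, angles in rad, forces in N, time in s.
With the tool pointing down it reaches from about 0.375 to 0.9 m from the base axis. Payload 3.1 kg.
Tool frame: the origin (TCP) lies between the finger pads; the fingertips stand 17 mm ahead of it and the grasp point (between the pads) lies 2 mm behind it (robot.nose_length is the distance from the TCP to the fingertips, in m); z points along the fingers, y is the line along which they close (so a half turn about z gives the same grasp; the last joint's range is limited). The gripper opens to 87 mm and grips with 3 to 60 N. Pads are 19 mm wide; open, the fingers measure 117 mm over their backs; the gripper's body (75 mm by 190 mm) begins 51 mm behind the grasp point.
Start: joints at [1.145, 0.527, 1.433, -0, 1.181, -0.178], TCP at [0.153, 0.606, 0.24] pointing down, gripper open.
Joint ranges: [-3.08, 3.08], [-0.75, 2.2], [0.22, 2.44], [-1.43, 4.57], [0, 2.65], [-2.85, 2.85]. Speed limits (rad/s): [2.79, 2.79, 3.14, 3.14, 3.14, 3.14].

## Interface

Orientations are given as a unit quaternion [x, y, z, w].
In Python, from rig import robot, cams gives the robot as it stands.
- The arm moves only by the shell command python3 -m pendant 'ROWS' [FORCE]. ROWS is JSON, a list of rows, each an object with "jaw": the opening, from 0 (shut) to 1 (fully open); "linear": the shift along the tool's x, y, z in cm, a list of three; "twist": the turn about the tool's z in degrees. A call has 1 to 12 rows; each row shifts and turns the commanded pose from where the row before left it, along the tool's axes as they then stand; what a row does not reach is not made up. A row lasts 1/12 s, in which the tool goes at most 41.7 mm and 7.16 degrees, less where a joint would pass 70% of its speed; a pose out of reach is approached as far as the arm can. A call is refused whole if a number of a shift passes 4.17 or a number of a turn 7.16, either way. A call with a gripper value outside its range is refused whole. The fingers move at their own pace and stop on an object; FORCE is the grip in N (left out, the last holds). Time passes only in rows, so rows that do not move let the fingers close. It gives the time, the measured TCP pose, the force, the opening and the grip force at its end, in the units of the state.
- robot.get_obs(): the state, without advancing time (a new reading comes with each control period).
- cams.camera(name): name is "scene" or "side" or "wrist"; returns a dict with "color" (400x640x3 uint8, blue, green, red), "depth" (400x640 float32, m along the optical axis (not along the pixel's ray), 0 where there is no reading), "fov_y" (degrees; the focal length in pixels is half the picture's height over the tangent of half this angle, whatever the lens; pixels are square), "cx", "cy" (the principal point, pixels), "view" (4x4, takes a point from world to camera coordinates). Camera axes: x right, y down, z forward; pixel columns grow to the right and rows downward; lengths in m; the calibration is good to about 2 mm. A picture is of the moment at which its call begins.
- robot.hand_in(): hands the job in; it is judged then, once.
The state is a dict: "time": time; "q": joint angles; "joint_velocities": joint speeds; "joint_torque": joint torques, N m; "position": TCP position; "tool_rot": TCP orientation; "ft_force": force on the tool from outside, world axes, zero at the start; "moment": the same for the moment, N m; "grip_width": finger opening in m; "grip_force": force on a finger pad.
Only numpy, scipy, OpenCV 4.12 (cv2) and the standard library are available. Lean on these libraries where they do the work, as an engineer would, in place of code of your own. Each camera call takes 0.05 s, during which the arm holds its last target. There are 200 camera calls.

## Task

Set the trimming board for the next batch of shingles: press down the middle of the slider on the rail to free its brake, keep it pressed, and push the slider along the rail until it rests against the stop with the upright peg. Then let the middle spring back up and move clear. Do not drag the slider with its brake on or let its middle up on the way, do not pinch its raised end lips, and leave the loose things on the bench where they are.

Things in the scene. Friction and masses are not known exactly. Their poses are not given: they have to be found in the camera images.
- board: plywood trimming board fixed to the bench, 190 (x) x 580 (y) x 20 mm; origin under its centre at bench height; it may stand turned. A steel rail 30 mm wide runs along its y axis at board x = -30 mm, its top 34 mm above the bench
- slider_centre (a point): centre of the aluminium slider, 56.5 mm above the bench; moves along the rail only. Slider 56 mm (board x) x 100 mm (along the rail). At each end a cross lip 16 mm thick stands 12 mm above this point (8 mm at its outer half); between the lips is an open pocket 68 mm long whose floor is the sprung plate; beside the plate the slider is 9 mm lower. A flat fence arm, top 37 mm above the bench, reaches 116 mm to board +x
- plate_top (a point): top centre of the slider's sprung middle plate, ribbed black rubber, 34 mm (board x) x 62 mm (along the rail), in the pocket between the lips; unpressed it is level with slider_centre. It springs back up when let go
- plate (a joint): how far the middle plate is pressed down, m: 0 = up, brake on; 0.008 = fully down. The brake eases over the first 3 mm (about 7 N) and is free from there on; fully down takes about 10 N. With the brake on the slider resists about 15 N and must not be dragged; freed it slides with about 2 N and stays where it is left
- slider: the slider itself; origin on its centre line, 22 mm below slider_centre; axes as the board's (y along the rail)
- marked_stop (a point): top centre of the marked stop's block, 56 mm above the bench: a fixed dark steel block over the rail, 66 mm (board x) x 40 mm (along the rail) x 36 mm tall, with an upright wooden peg 20 mm thick and 40 mm tall on it. It stands at one end of the rail or the other. When the slider touches it, their centres are 70 mm apart
- plain_stop (a point): top centre of the other stop, the same block without a peg, at the other end of the rail
- mallet: loose wooden mallet lying down: head 75 x 120 x 70 mm, round handle along its +x; origin under the head's centre. Bystander, to be left where it is
- shingle_a: loose split-wood shingle lying flat, 100 x 220 x 8 mm (long along its y). Bystander, to be left where it is
- shingle_b: a second shingle of the same size lying on the first. Bystander, to be left where it is
- mug: loose steel mug, 76 mm across, 75 mm tall, handle at its +y; origin under its centre. Bystander, to be left where it is
- chisel: loose straight hand tool with a round handle, lying along its x on the bench in front of the board. Bystander, to be left where it is
- wedge: loose small stepped wooden wedge, 36 x 140 x 22 mm, long along its y. Bystander, to be left where it is
- pencil: loose flat carpenter's pencil, 12 x 170 x 8 mm, long along its y, lying on the board's front edge strip beside the rail. Bystander, to be left where it is

How it is judged:
On the way, in this order (a step that is already met when the one before it is completed fails the run):
1. the slider's middle is pressed down and its brake freed (value of joint plate above 0.0025 m), for 0.1 s.
2. the slider rests against the marked stop with its middle still pressed (horizontal distance between slider_centre and marked_stop below 0.074 m and value of joint plate above 0.001 m), for 0.1 s.
At the end, for the whole second after the job is handed in: The slider rests against the stop with the peg (gap under 4 mm), still, with its middle plate sprung back up (under 1 mm pressed) and the robot clear (horizontal distance between slider_centre and marked_stop below 0.074 m and value of joint plate below 0.001 m and linear speed of slider below 0.005 m/s); the robot touches nothing.
It fails at once if the slider is dragged with its brake on, or its middle is let up on the way (under 0.5 mm pressed, over 15 mm from its start and not yet at the marked stop) (value of joint plate below 0.0005 m and distance of slider_centre from where it was at the start of the episode above 0.015 m and not (horizontal distance between slider_centre and marked_stop below 0.074 m)).
It fails at once if an end lip of the slider is pinched between the fingers ((contact force between the fingers and slider_c0 above 2 N and contact force between the fingers and slider_c1 above 2 N) or (contact force between the fingers and slider_c2 above 2 N and contact force between the fingers and slider_c3 above 2 N)).
It fails at once if a loose bystander is moved more than 20 mm or lifted (distance of any of mallet, shingle_a, shingle_b, mug, chisel, wedge, pencil from where it was at the start of the episode above 0.02 m).
It also fails if it takes over 34 s, if anything falls off the work surface, if the arm or the gripper's body presses on something with over 40 N, if the wrist force passes 120 N, or if a joint passes its speed limit or range.

## Working session

There is one attempt and no reset: what is moved stays moved. The work goes in short steps, Python scripts to look and compute and a shell command to move; the robot and the scene stay as the last step left them, time stands still between calls to the robot, and variables do not carry over. Pictures are saved under pics/ and viewed, at most 10 in all, crops included, and the job is handed in when it is done.

```bash
mkdir -p pics; ls; cat > h.py <<'E'
import numpy as np, cv2
from rig import robot, cams
def grab(n):
    c=cams.camera(n); h=c["color"].shape[0]
    c["f"]=h/2/np.tan(np.radians(c["fov_y"])/2); c["inv"]=np.linalg.inv(np.array(c["view"])); return c
def plane(c,u,v,z):
    d=c["inv"][:3,:3]@np.array([(u-c["cx"])/c["f"],(v-c["cy"])/c["f"],1]); o=c["inv"][:3,3]
    return o+d*(z-o[2])/d[2]
def cloud(c):
    v,u=np.mgrid[:c["depth"].shape[0],:c["depth"].shape[1]]; d=c["depth"]
    p=np.stack([(u-c["cx"])/c["f"]*d,(v-c["cy"])/c["f"]*d,d],-1)
    return p@c["inv"][:3,:3].T+c["inv"][:3,3]
E
python3 - <<'E'
from h import *
o=robot.get_obs();print({k:np.round(v,3) for k,v in o.items()})
for n in("scene","side","wrist"):
    c=grab(n);cv2.imwrite(f"pics/{n}0.png",c["color"]);np.savez(f"{n}0.npz",**c);print(n,c["inv"][:3,3].round(3),(c["depth"]>0).mean())
E
```

```text
pics
{'time': np.float64(0.0), 'q': array([ 1.145,  0.528,  1.434,  0.   ,  1.181, -0.178]), 'joint_velocities': array([ 0.004, -0.   ,  0.001,  0.001,  0.003, -0.001]), 'joint_torque': array([ 1.0000e-03, -4.4004e+01, -1.7660e+01,  6.3000e-02,  5.8000e-02,
       -0.0000e+00]), 'position': array([0.153, 0.605, 0.239]), 'tool_rot': array([ 0.124,  0.992, -0.001, -0.   ]), 'ft_force': array([-0.15 ,  0.178, -0.48 ]), 'moment': array([-0.037, -0.031,  0.003]), 'grip_force': np.float64(0.0), 'grip_width': np.float64(0.087)}
scene [1.198 0.637 0.631] 0.9960234375
side [ 0.062 -0.522  0.527] 0.996078125
wrist [0.081 0.624 0.385] 0.99596484375
```

View pics/scene0.png

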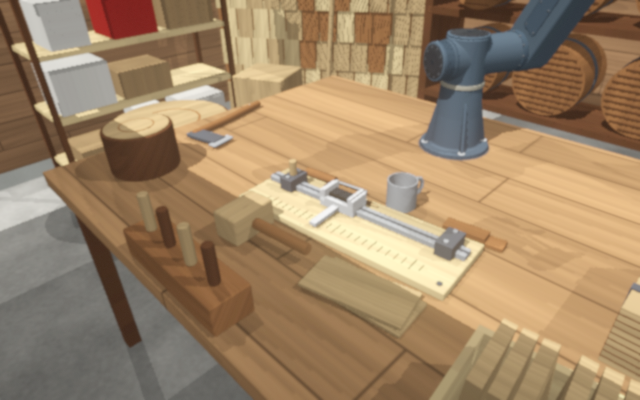

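View pics/side0.png

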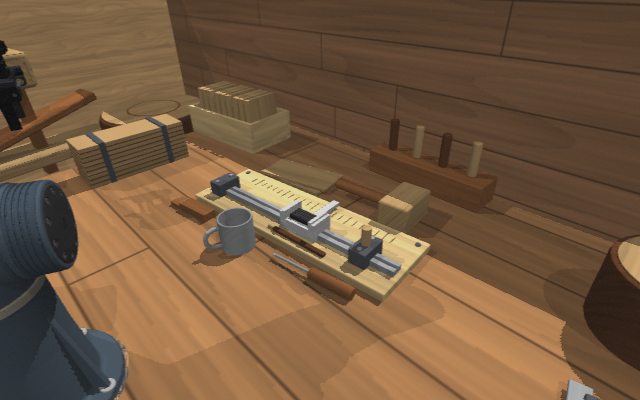

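Scene view: the peg stop is at about (293,180), the slider at (343,197), the plain stop at (449,242). Side view: the peg stop is at about (365,248), the slider at (305,220), the plain stop at (225,185). So the slider has to move toward the end with the chisel. Next I'll measure positions from both views.

```bash
python3 - <<'E'
from h import *
def blobs(n,rois):
    c=dict(np.load(f"{n}0.npz"));P=cloud(c);hsv=cv2.cvtColor(c["color"],cv2.COLOR_BGR2HSV)
    for name,(x0,y0,x1,y1),smax,zr in rois:
        m=np.zeros(P.shape[:2],bool);m[y0:y1,x0:x1]=1
        m&=(hsv[...,1]<smax)&(P[...,2]>zr[0])&(P[...,2]<zr[1])
        q=P[m]; r=cv2.minAreaRect(q[:,:2].astype(np.float32)*1000)
        print(n,name,m.sum(),"med",np.median(q,0).round(4),"rect",np.round(r[0],1),np.round(r[1],1),round(r[2],1))
blobs("side",[("marked",(345,220,390,270),80,(.05,.062)),("slider",(275,195,340,245),80,(.049,.075)),("plain",(205,168,245,200),80,(.05,.062))])
blobs("scene",[("marked",(275,165,310,195),90,(.05,.062)),("slider",(315,175,370,220),90,(.049,.075)),("plain",(430,225,470,258),90,(.05,.062))])
c=dict(np.load("side0.npz"));a=cv2.resize(c["color"][165:275,200:400],None,fx=4,fy=4);cv2.imwrite("pics/sc.png",a[:600,:800])
E
```

```text
side marked 384 med [ 0.5268 -0.1639  0.0574] rect [ 538.5 -156.6] [65.4 39.7] 5.0
side slider 819 med [0.5159 0.0018 0.059 ] rect [523.2   5.5] [ 58.7 101.8] 6.2
side plain 243 med [0.4917 0.2796 0.0575] rect [494.4 283.8] [66.3 41.6] 4.3
scene marked 194 med [ 0.5475 -0.1471  0.0551] rect [ 539.8 -154.5] [67.9 43.7] 2.7
scene slider 586 med [0.5282 0.0092 0.0579] rect [522.5   6.7] [ 61.4 103.5] 7.3
scene plain 423 med [0.4982 0.2891 0.0558] rect [495.1 287.3] [67.7 40.5] 7.5
```

View pics/sc.png

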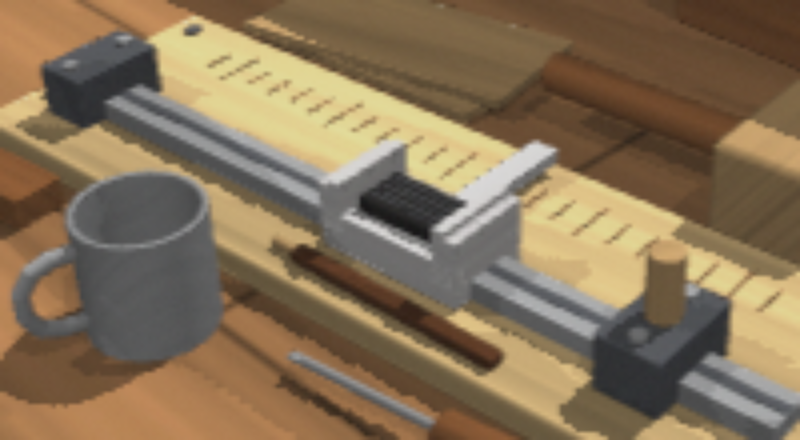

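The crop shows the plate pocket between the lips at about (410,205), the pencil at (395,305) beside the rail, and the peg at (665,285). World positions from the two views agree within about 2 mm:

| Thing | x, y (m) |
|---|---|
| Marked stop | 0.539, -0.1555 |
| Slider | 0.523, 0.006 |
| Plain stop | 0.495, 0.2855 |

The rail heading is (0.099, -0.995) and the slider has about 92 mm to travel. I'll move over the slider with the jaws closing.

```bash
python3 -m pendant '[{"jaw":0,"linear":[-1.5,-1.4,0],"twist":0},{"jaw":0,"linear":[-2.5,-2.4,0],"twist":0},{"jaw":0,"linear":[-2.5,-2.4,0],"twist":0},{"jaw":0,"linear":[-2.5,-2.4,0],"twist":0},{"jaw":0,"linear":[-2.5,-2.4,0],"twist":0},{"jaw":0,"linear":[-2.5,-2.4,0],"twist":0},{"jaw":0,"linear":[-2.5,-2.4,0],"twist":0},{"jaw":0,"linear":[-2.5,-2.4,0],"twist":0},{"jaw":0,"linear":[-2.5,-2.4,0],"twist":0},{"jaw":0,"linear":[-2.5,-2.4,0],"twist":0},{"jaw":0,"linear":[-2.5,-2.4,0],"twist":0},{"jaw":0,"linear":[-2.5,-2.4,0],"twist":0}]' 20
python3 -m pendant '[{"jaw":0,"linear":[-2.5,-2.4,0],"twist":0},{"jaw":0,"linear":[-2.5,-2.4,0],"twist":0},{"jaw":0,"linear":[-2.5,-2.4,0],"twist":0},{"jaw":0,"linear":[-2.5,-2.4,0],"twist":0},{"jaw":0,"linear":[-2.5,-2.4,0],"twist":0},{"jaw":0,"linear":[-2.5,-2.4,0],"twist":0},{"jaw":0,"linear":[-2.5,-2.4,0],"twist":0},{"jaw":0,"linear":[-1.5,-1.7,0],"twist":0},{"jaw":0,"linear":[0,0,0],"twist":-7},{"jaw":0,"linear":[0,0,0],"twist":-7},{"jaw":0,"linear":[0,0,0],"twist":-6},{"jaw":0,"linear":[0,0,0],"twist":0}]'
```

```text
time: 1.15
position: [0.3667, 0.2637, 0.2395]
tool_rot: [0.123, 0.992, -0.0, -0.0]
ft_force: [0.3, 0.3, 0.6]
grip_width: 0.0153
grip_force: 0.0
time: 2.15
position: [0.5049, 0.039, 0.2393]
tool_rot: [-0.051, 0.999, 0.0, -0.0]
ft_force: [0.9, 0.2, 0.2]
grip_width: 0.0006
grip_force: 0.0
```

```bash
python3 - <<'E'
from h import *
c=grab("wrist");P=cloud(c);cv2.imwrite("pics/w1.png",c["color"]);np.savez("w1.npz",**c)
hsv=cv2.cvtColor(c["color"],cv2.COLOR_BGR2HSV)
o=robot.get_obs();t=np.array(o["position"])
def rect(nm,m,cen,r):
    m=m&(np.hypot(P[...,0]-cen[0],P[...,1]-cen[1])<r);q=P[m]
    if len(q)<20: return print(nm,"few")
    b=cv2.minAreaRect(q[:,:2].astype(np.float32)*1000);print(nm,m.sum(),np.median(q,0).round(4),np.round(b,1) if 0 else b)
Z=P[...,2];S=hsv[...,1];V=hsv[...,2]
rect("lips",(Z>.0605)&(Z<.072)&(S<80),(.523,.006),.07)
rect("slidertop",(Z>.045)&(Z<.075)&(S<80),(.523,.006),.07)
rect("plate",(Z>.050)&(Z<.061)&(V<75),(.523,.006),.04)
rect("marked",(Z>.05)&(Z<.062)&(S<80),(.539,-.1555),.05)
rect("peg",(Z>.085)&(Z<.105),(.539,-.1555),.05)
E
```

```text
lips 1877 [ 0.521  -0.0253  0.0671] ((522.5260009765625, 6.911895751953125), (56.5814094543457, 100.28718566894531), 5.794727802276611)
slidertop 5416 [0.5192 0.0051 0.0576] ((522.5337524414062, 6.889991760253906), (56.66008758544922, 100.28741455078125), 5.862155437469482)
plate 1672 [0.5206 0.0078 0.0573] ((521.59912109375, 5.345035552978516), (33.04801940917969, 65.07630920410156), 5.887104511260986)
marked 2140 [ 0.5299 -0.1487  0.0564] ((538.478759765625, -153.89247131347656), (65.69419860839844, 40.89534378051758), 5.652790069580078)
peg 512 [ 0.5371 -0.1514  0.0959] ((538.5546264648438, -153.8007354736328), (19.45513916015625, 19.611398696899414), 83.21620178222656)
```

View pics/w1.png

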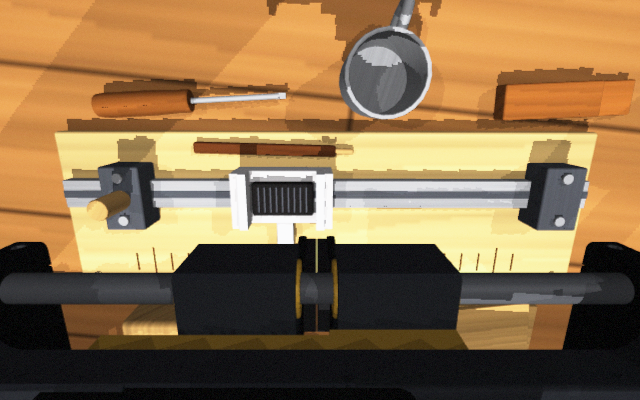

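Wrist view: the slider is at about (282,198) with its plate in the pocket, and the peg stop is at (128,195), left in the image. Wrist measurement puts the slider at (0.5225, 0.0069) with angle 5.8°, plate top about 57 mm, lips about 67.5 mm, and the stop at (0.5385, -0.1539). That leaves 91.6 mm of travel. I'll aim 10 mm stopwards of the plate centre.

```bash
python3 -m pendant '[{"jaw":0,"linear":[-0.7,-2.2,1],"twist":0},{"jaw":0,"linear":[-0.7,-2.2,2],"twist":0},{"jaw":0,"linear":[0,0,2.5],"twist":0},{"jaw":0,"linear":[0,0,2.5],"twist":0},{"jaw":0,"linear":[0,0,2.5],"twist":0},{"jaw":0,"linear":[0,0,2],"twist":0},{"jaw":0,"linear":[0,0,0.8],"twist":0},{"jaw":0,"linear":[0,0,0],"twist":0},{"jaw":0,"linear":[0,0,0],"twist":0},{"jaw":0,"linear":[0,0,0],"twist":0}]'
python3 - <<'E'
from h import *
c=grab("wrist");cv2.imwrite("pics/w2.png",c["color"]);c=grab("side");cv2.imwrite("pics/s2.png",cv2.resize(c["color"][150:280,220:400],None,fx=4,fy=4))
t=np.array(robot.get_obs()["position"]);print(t.round(4),(np.array([.5235,-.003])-t[:2]).round(4))
E
```

```text
time: 3.03
position: [0.5244, -0.0031, 0.1077]
tool_rot: [-0.05, 0.999, -0.0, 0.001]
ft_force: [-0.0, -1.1, 0.0]
grip_width: 0.0007
grip_force: 0.0
[ 0.5244 -0.0031  0.1079] [-0.0009  0.0001]
```

View pics/s2.png

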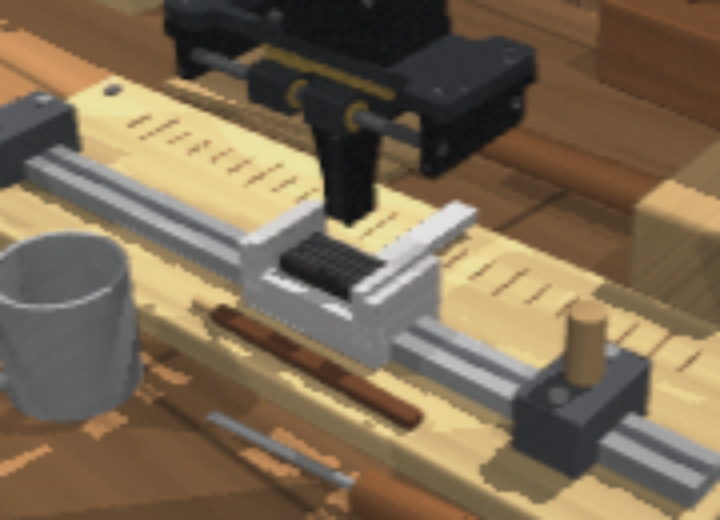

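The closed tip at about (350,215) hangs over the pocket, with the peg stop at (585,400). Lowering to just above the plate, then pressing in small steps.

```bash
python3 -m pendant '[{"jaw":0,"linear":[0,0,1.2],"twist":0},{"jaw":0,"linear":[0,0,1.2],"twist":0},{"jaw":0,"linear":[0,0,0.8],"twist":0},{"jaw":0,"linear":[0,0,0],"twist":0},{"jaw":0,"linear":[0,0,0],"twist":0}]'
python3 -m pendant '[{"jaw":0,"linear":[0,0,0.15],"twist":0},{"jaw":0,"linear":[0,0,0.15],"twist":0},{"jaw":0,"linear":[0,0,0.15],"twist":0},{"jaw":0,"linear":[0,0,0],"twist":0},{"jaw":0,"linear":[0,0,0],"twist":0},{"jaw":0,"linear":[0,0,0],"twist":0}]'
```

```text
time: 3.55
position: [0.5235, -0.0031, 0.0748]
tool_rot: [-0.051, 0.999, -0.0, 0.0]
ft_force: [-1.2, 0.1, 0.1]
grip_width: 0.0004
grip_force: 0.0
time: 4.05
position: [0.524, -0.0032, 0.0711]
tool_rot: [-0.051, 0.999, -0.0, 0.001]
ft_force: [-0.5, 0.3, 7.0]
grip_width: 0.0004
grip_force: 3.3
```

```bash
python3 -m pendant '[{"jaw":0,"linear":[0,0,0.2],"twist":0},{"jaw":0,"linear":[0,0,0.2],"twist":0},{"jaw":0,"linear":[0,0,0],"twist":0},{"jaw":0,"linear":[0,0,0],"twist":0},{"jaw":0,"linear":[0,0,0],"twist":0}]'
```

```text
time: 4.47
position: [0.524, -0.0032, 0.0673]
tool_rot: [-0.051, 0.999, -0.0, 0.001]
ft_force: [-0.7, -0.8, 9.0]
grip_width: 0.0003
grip_force: 4.4
```

Plate down about 6 mm at 9 N, so the brake is free. Pushing along the rail (tool -y).

```bash
python3 -m pendant '[{"jaw":0,"linear":[0,-0.2,0],"twist":0},{"jaw":0,"linear":[0,-0.3,0],"twist":0},{"jaw":0,"linear":[0,-0.4,0],"twist":0},{"jaw":0,"linear":[0,-0.4,0],"twist":0},{"jaw":0,"linear":[0,-0.4,0],"twist":0},{"jaw":0,"linear":[0,-0.4,0],"twist":0},{"jaw":0,"linear":[0,-0.4,0],"twist":0},{"jaw":0,"linear":[0,-0.4,0],"twist":0},{"jaw":0,"linear":[0,-0.3,0],"twist":0},{"jaw":0,"linear":[0,-0.2,0],"twist":0},{"jaw":0,"linear":[0,0,0],"twist":0}]'
python3 - <<'E'
from h import *
c=grab("side");P=cloud(c);cv2.imwrite("pics/s3.png",cv2.resize(c["color"][150:280,220:400],None,fx=4,fy=4))
t=np.array(robot.get_obs()["position"]);print(t.round(4))
S=cv2.cvtColor(c["color"],cv2.COLOR_BGR2HSV)[...,1]
m=(P[...,2]>.061)&(P[...,2]<.073)&(S<80)&(c["color"].min(-1)>110)&(np.abs(P[...,0]-.525)<.05)&(P[...,1]<.07)&(P[...,1]>-.12)
print(cv2.minAreaRect(P[m][:,:2].astype(np.float32)*1000))
E
```

```text
time: 5.38
position: [0.5274, -0.0373, 0.0674]
tool_rot: [-0.05, 0.999, -0.0, 0.001]
ft_force: [-1.1, -0.0, 9.0]
grip_width: 0.0002
grip_force: 4.4
[ 0.5274 -0.0373  0.0674]
((527.3491821289062, -28.322372436523438), (58.85902786254883, 101.88350677490234), 4.8795623779296875)
```

View pics/s3.png

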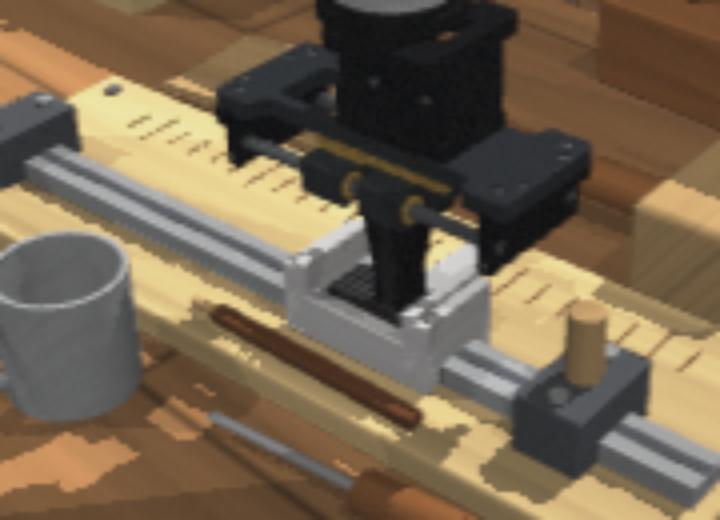

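The slider at about (390,310) in the crop rides along with the tip, plate still down. It has moved 35 mm and about 57 mm remain. Continuing.

```bash
python3 -m pendant '[{"jaw":0,"linear":[0,-0.2,0],"twist":0},{"jaw":0,"linear":[0,-0.4,0],"twist":0},{"jaw":0,"linear":[0,-0.5,0],"twist":0},{"jaw":0,"linear":[0,-0.5,0],"twist":0},{"jaw":0,"linear":[0,-0.5,0],"twist":0},{"jaw":0,"linear":[0,-0.5,0],"twist":0},{"jaw":0,"linear":[0,-0.5,0],"twist":0},{"jaw":0,"linear":[0,-0.5,0],"twist":0},{"jaw":0,"linear":[0,-0.4,0],"twist":0},{"jaw":0,"linear":[0,-0.4,0],"twist":0},{"jaw":0,"linear":[0,-0.3,0],"twist":0},{"jaw":0,"linear":[0,-0.2,0],"twist":0}]'
python3 -m pendant '[{"jaw":0,"linear":[0,-0.2,0],"twist":0},{"jaw":0,"linear":[0,-0.2,0],"twist":0},{"jaw":0,"linear":[0,-0.2,0],"twist":0},{"jaw":0,"linear":[0,-0.2,0],"twist":0},{"jaw":0,"linear":[0,0,0],"twist":0},{"jaw":0,"linear":[0,0,0],"twist":0}]'
```

```text
time: 6.43
position: [0.5323, -0.0858, 0.0674]
tool_rot: [-0.05, 0.999, -0.0, 0.001]
ft_force: [-1.5, 1.2, 9.4]
grip_width: 0.0006
grip_force: 4.4
time: 6.93
position: [0.5331, -0.0939, 0.0674]
tool_rot: [-0.051, 0.999, -0.0, 0.001]
ft_force: [-1.0, -0.7, 8.3]
grip_width: 0.0004
grip_force: 4.4
```

```bash
python3 -m pendant '[{"jaw":0,"linear":[0,-0.1,0],"twist":0},{"jaw":0,"linear":[0,-0.1,0],"twist":0},{"jaw":0,"linear":[0,-0.1,0],"twist":0},{"jaw":0,"linear":[0,0,0],"twist":0},{"jaw":0,"linear":[0,0,0],"twist":0}]'
python3 -m pendant '[{"jaw":0,"linear":[0,-0.1,0],"twist":0},{"jaw":0,"linear":[0,-0.1,0],"twist":0},{"jaw":0,"linear":[0,0,0],"twist":0},{"jaw":0,"linear":[0,0,0],"twist":0}]'
python3 - <<'E'
from h import *
c=grab("side");P=cloud(c);cv2.imwrite("pics/s4.png",cv2.resize(c["color"][150:280,220:400],None,fx=4,fy=4))
print({k:np.round(v,4) for k,v in robot.get_obs().items() if k in("position","ft_force","moment")})
S=cv2.cvtColor(c["color"],cv2.COLOR_BGR2HSV)[...,1]
m=(P[...,2]>.061)&(P[...,2]<.073)&(S<80)&(c["color"].min(-1)>110)&(np.abs(P[...,0]-.53)<.05)&(P[...,1]<.07)&(P[...,1]>-.14)
print(cv2.minAreaRect(P[m][:,:2].astype(np.float32)*1000))
E
```

```text
time: 7.35
position: [0.5332, -0.0955, 0.0673]
tool_rot: [-0.05, 0.999, 0.001, 0.001]
ft_force: [0.1, 4.9, 9.1]
grip_width: 0.0005
grip_force: 4.4
time: 7.68
position: [0.5333, -0.0973, 0.0673]
tool_rot: [-0.05, 0.999, 0.001, 0.0]
ft_force: [0.6, 4.9, 8.1]
grip_width: 0.0002
grip_force: 4.4
{'position': array([ 0.5333, -0.0973,  0.0673]), 'ft_force': array([0.0591, 5.3295, 9.1569]), 'moment': array([0.9323, 0.0942, 0.0073])}
((531.6652221679688, -86.41926574707031), (58.15898513793945, 101.7957534790039), 5.83951473236084)
```

View pics/s4.png

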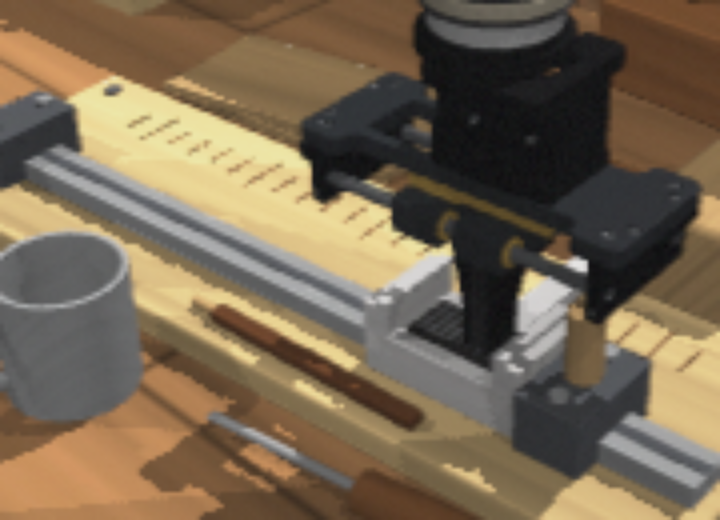

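The slider at about (440,340) sits flush against the peg stop at (580,410). The force held at 5 N while the tip slipped on, so it is at the stop with the plate down. Lifting straight up.

```bash
python3 -m pendant '[{"jaw":0,"linear":[0,0,-0.3],"twist":0},{"jaw":0,"linear":[0,0,-0.4],"twist":0},{"jaw":0,"linear":[0,0,-0.8],"twist":0},{"jaw":0,"linear":[0,0,-1.5],"twist":0},{"jaw":0,"linear":[0,0,-2],"twist":0},{"jaw":0,"linear":[0,0,-2.5],"twist":0},{"jaw":0,"linear":[0,0,-3],"twist":0},{"jaw":0,"linear":[0,0,-3],"twist":0},{"jaw":0,"linear":[0,0,-2],"twist":0},{"jaw":0,"linear":[0,0,0],"twist":0},{"jaw":0,"linear":[0,0,0],"twist":0},{"jaw":0,"linear":[0,0,0],"twist":0}]'
python3 - <<'E'
from h import *
c=grab("side");P=cloud(c);cv2.imwrite("pics/s5.png",cv2.resize(c["color"][150:280,220:400],None,fx=4,fy=4))
S=cv2.cvtColor(c["color"],cv2.COLOR_BGR2HSV);V=S[...,2];S=S[...,1];Z=P[...,2]
R=(np.abs(P[...,0]-.53)<.055)&(P[...,1]>-.2)&(P[...,1]<.0)
for n,m in(("slider",R&(Z>.061)&(Z<.073)&(S<80)&(c["color"].min(-1)>110)),("stop",R&(Z>.05)&(Z<.062)&(V<110)&(S<80)&(P[...,1]<-.13)),("plate",R&(Z>.04)&(Z<.063)&(V<60)&(P[...,1]>-.12))):
    print(n,m.sum(),np.median(Z[m]).round(4),cv2.minAreaRect(P[m][:,:2].astype(np.float32)*1000))
E
```

```text
time: 8.73
position: [0.5323, -0.0984, 0.2205]
tool_rot: [-0.051, 0.999, 0.0, -0.001]
ft_force: [0.2, 1.2, 0.1]
grip_width: 0.0003
grip_force: 0.0
slider 325 0.0675 ((532.8248901367188, -97.67569732666016), (56.780548095703125, 126.12078857421875), 4.760706424713135)
stop 383 0.0573 ((538.7434692382812, -154.55850219726562), (66.3813705444336, 43.86178970336914), 4.236832618713379)
plate 195 0.0579 ((529.8683471679688, -82.50247192382812), (31.31194305419922, 54.767295837402344), 7.202888011932373)
```

View pics/s5.png

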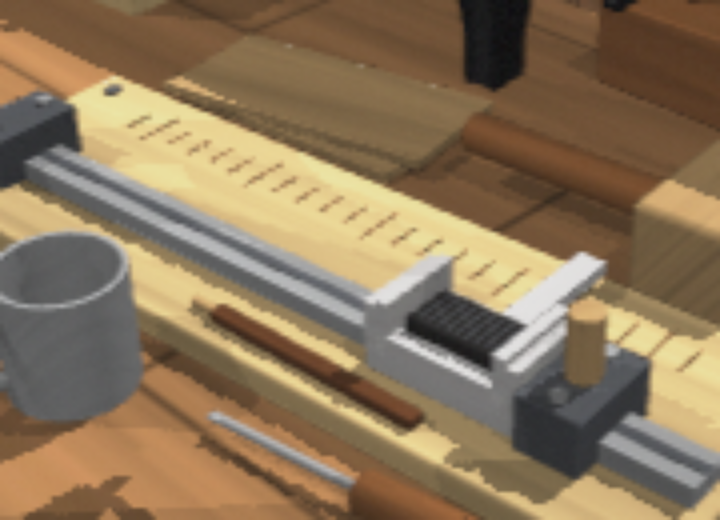

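The slider at about (450,330) is flush against the peg stop, with its left edge unmoved from the pressed picture. The plate is back up and level, the tool is clear, and the loose things are undisturbed.

```bash
python3 -c "
from rig import robot
print(robot.hand_in())"
```

```text
the job is handed in; nothing more can be done
None
```

I pushed the slider against the peg stop with its middle held down, let the middle spring back up, moved the arm clear, and handed the job in at about 9 s; no verdict came back, but the last picture showed the slider flush with the stop and the loose things in view where they were.

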